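# Kickstand down and hold the test frame upright

### The job

The pivoting panel frame has tipped back on its stand. First swing its kickstand leg from folded up, over centre, fully down to its stop; only then grip the frame by its top tube, stand it upright among its neighbours and keep hold of it: it tips back if released, so finish while still holding it upright and still. Do not push around or knock over the neighbouring panels, jars and other things on the bench.

Things in the scene. Friction and masses are not known exactly. Their poses are not given: they have to be found in the camera images.
- stand: dark steel base plate bolted to the bench, 150 x 190 x 8 mm, with two steel cheeks that carry the hub axle and a rubber rest bar behind. Origin on the bench directly below the middle of the hub axle; z up; y along the hub axle; x is the direction in which the frame tips back, roughly away from the robot
- hub (a point): middle of the hub axle about which the frame swings, 35 mm above the bench; y along the axle, z up along the frame
- frame (a joint): lean of the frame about the hub, rad: 0 = exactly upright, positive = tipped back towards the stand's +x, 0.55 = lying on the rest bar (as it starts), kept there by its own weight (about 0.9 kg in all). Even at 0 it falls back unless held. Negative = past upright towards the stand's -x; with the leg down the foot meets the bench at about -0.02 and props it
- top_tube: round aluminium top tube of the frame, 20 mm diameter, 150 mm long, 200 mm from the hub axle; origin at its centre, y along the tube (parallel to the axle), z up along the frame. About 205 mm above the bench when tipped back, 235 mm when upright. Two 16 mm uprights join it from below, 50 mm either side of its centre
- panel_edge (a point): middle of the upper edge of the green glass-fibre panel (130 mm wide, 8 mm thick) fixed on the +x side of the frame, 45 mm lower than the top tube's axis along the frame and 26 mm to its +x side
- leg_pivot (a point): the kickstand leg's pivot, parallel to the hub axle: 95 mm up the frame from the axle and 130 mm from the frame's middle towards the stand's +y, on a 14 mm cross tube
- leg (a joint): angle of the kickstand leg on the frame, rad: 0 = folded up (start; leg 0.20 rad off the frame's up direction, on its +x side), 2.77 = fully down on its stop. Growing values swing the foot up over the top, towards the stand's -x, then down. Weighted: with the frame tipped back it falls back to 0 below 0.75 (leg vertical) and drops alone on to 2.77 beyond about 0.85. Under 1 N at the foot moves it
- foot: rubber foot at the free end of the leg (a 10 x 10 mm steel bar): a short cylinder, 22 mm in diameter, 18 mm wide along the stand's y, with flat ends towards +y and -y; origin at its centre, 140 mm from the leg's pivot, about 218 mm above the bench at the start. It is 80 mm outside the nearest upright, so its two flat ends can be pinched from above
- panel_left: neighbouring upright green glass-fibre panel on a loose 100 x 100 x 22 mm steel block, 144 mm tall over all, in the same lane to the left of the stand; origin at the centre of its underside
- panel_right: the same kind of loose upright panel, to the right of the stand; origin at the centre of its underside
- jar_front: small dark jar with white cap, 42 mm across, 58 mm tall, standing loose in front of the stand; origin at the centre of its underside
- jar_right: dark jar with white cap, 48 mm across, 70 mm tall, standing on the right of the bench; origin under its centre
- driver: loose screwdriver, about 200 mm long, 26 mm thick, lying along x at yaw 0, origin under its middle, on the left of the bench
- cup: empty steel cup, 70 mm across, 80 mm tall, on the right of the bench; origin under its centre
Things that resemble listed ones, but are neither listed nor needed, are in the scene too. Leave any orange or yellow look-alike of the panel_right alone.

How it is judged (in metres and radians):
On the way, in this order (a step that is already met when the one before it is completed fails the run):
1. the kickstand leg is over centre and fully down while the frame is still tipped back (value of joint leg above 2.6 rad and value of joint frame above 0.3 rad), for 0.2 s.
2. the frame is upright, held at its top tube by the fingers (value of joint frame between -0.08 and 0.08 rad and contact force between the fingers and top_tube above 1.5 N and value of joint leg above 2.6 rad), for 0.2 s.
At the end, for the whole second after the job is handed in: The kickstand leg is fully down (above 2.6 rad of 2.77), the frame is within 0.08 rad of upright and still, the fingers are holding the top tube (more than 1.5 N of contact), and the upright neighbours are still standing (all of step 2 and velocity of joint frame between -0.1 and 0.1 rad/s and angle between each of panel_left, panel_right, jar_front, jar_right, cup's own z axis and vertical below 0.2 rad); the arm keeps its last pose, push and grip.
It fails at once if a neighbouring panel was pushed more than 25 mm or tipped (distance of any of panel_left, panel_right from where it was at the start of the episode above 0.025 m or angle between any of panel_left, panel_right's own z axis and vertical above 0.4 rad).
It fails at once if a jar was pushed more than 25 mm or tipped (distance of any of jar_front, jar_right from where it was at the start of the episode above 0.025 m or angle between any of jar_front, jar_right's own z axis and vertical above 0.4 rad).
It fails at once if the screwdriver or cup was pushed more than 25 mm or tipped (distance of any of driver, cup from where it was at the start of the episode above 0.025 m or angle between cup's own z axis and vertical above 0.4 rad).
It also fails if it takes over 58 s, if anything falls off the work surface, if the arm or the gripper's body presses on something with over 40 N, if the wrist force passes 120 N, or if a joint passes its speed limit or range.

### The arm

A 6-joint arm with a two-finger parallel gripper is mounted at the origin on the work surface. World frame = base frame: x ahead of the robot, y to its left, z up, the work surface at z = 0. Lengths are in m, angles in degrees, forces in N, time in s.
With the tool pointing down it reaches from about 0.375 to 0.75 m from the base axis. Payload 9 kg.
Tool frame: the origin (TCP) lies where the fingers leave the gripper's body, on its centre line; the fingertips stand 73 mm ahead of it and the grasp point (between the pads) lies 54 mm ahead of it (robot.tip_reach is the distance from the TCP to the fingertips, in m); z points along the fingers, y is the line along which they close (so a half turn about z gives the same grasp; the last joint's range is limited). The gripper opens to 85 mm and grips with 20 to 120 N. Pads are 22 mm wide; open, the fingers measure 114 mm over their backs; the gripper's body (76 mm by 85 mm) begins 54 mm behind the grasp point. The pads swing forward as they close: fully open they stand 13 mm farther back than shut.
Start: joints at [-76.014, 5.964, 5.575, 89.605, 0, 77.527], TCP at [0.267, -0.537, 0.304] pointing down, gripper open.
Joint ranges: [-171.21, 171.21], [-48.23, 106.86], [-62.78, 66.21], [-105.2, 120.99], [-86.42, 89.51], [-180, 180]. Speed limits (degrees/s): [127.2, 127.2, 147.25, 180, 180, 180].

### API

Orientations are given as [roll, pitch, yaw] about the fixed x, y, z axes, in that order (R = Rz(yaw) Ry(pitch) Rx(roll)).
In Python, from plant import robot gives the robot as it stands. Calls block until the motion is done:
- robot.move_pose(position, orientation): joint-space move of the TCP to a pose.
- robot.line_to(position, vel=0.15, rotation=None, guard=None): straight line of the TCP; rotation=None keeps the orientation; vel is the mean speed in m/s. With guard (N) it stops when the force on the tool has changed by that much, and returns True; else False.
- robot.goto_joints(angles): joint-space move.
- robot.set_gripper(opening): finger opening in m; the grip force is fixed at half the most; returns when the fingers have stopped.
- robot.pause(seconds).
- robot.ik(position, orientation): joint angles nearest the present ones, or None.
- robot.observe(): the state.
- robot.grab_frame(name): name is "scene" or "top" or "wrist"; returns the picture (384x512x3 uint8, blue, green, red); there is no depth.
- robot.get_calibration(name): a dict with "vertical_fov" (degrees; the focal length in pixels is half the picture's height over the tangent of half this angle, whatever the lens; pixels are square), "cx", "cy" (the principal point, pixels), "rvec" (rotation vector, rad) and "tvec" (3), from world to camera coordinates, as OpenCV has them. Camera axes: x right, y down, z forward; pixel columns grow to the right and rows downward; lengths in m; the calibration is good to about 2 mm. A picture is of the moment at which its call begins: read the wrist's pose just before it. get_calibration takes no time and is no camera call; for the wrist camera it gives the pose at the moment of the call.
A pose or a line that the arm cannot do raises robot.IKError and nothing moves.
- robot.job_done(): hands the job in; it is judged then, once.
The state is a dict: "time": time; "q": joint angles; "qvel": joint speeds; "joint_torque": joint torques, N m; "tool_pos": TCP position; "tcp_rot": TCP orientation; "ft_force": force on the tool from outside, world axes, zero at the start; "torque": the same for the moment, N m; "gripper_width": finger opening in m; "gripper_force": force on a finger pad.
Only numpy, scipy, OpenCV 4.12 (cv2) and the standard library are available. Lean on these libraries where they do the work, as an engineer would, in place of code of your own. Each camera call takes 0.05 s, during which the arm holds its last target. There are 200 camera calls.

## Working session

There is one attempt and no reset: what is moved stays moved. The work goes in short steps, each a Python script; the robot and the scene stay as the last script left them, time stands still between calls to the robot, and variables do not carry over. Pictures are saved under pics/ and viewed, at most 10 in all, crops included, and the job is handed in when it is done.

```bash
ls; mkdir -p pics
python3 - <<'E'
from plant import robot
import cv2
for n in ("scene","top"):
    im=robot.grab_frame(n); cv2.imwrite(f"pics/{n}0.png",cv2.resize(im,(800,600),interpolation=cv2.INTER_CUBIC)); cv2.imwrite(f"pics/{n}raw.png",im)
    print(robot.get_calibration(n))
print(robot.observe())
E
```

```text
pics
{'vertical_fov': 48.36175664959451, 'cx': 247.12901677421064, 'cy': 189.87308964714342, 'rvec': array([ 0.61135696,  2.73279618, -1.00676552]), 'tvec': array([ 0.36513454, -0.00213201,  1.59681244])}
{'vertical_fov': 52.13098340684476, 'cx': 253.1954636769799, 'cy': 193.03720233633754, 'rvec': array([ 2.13744307, -2.15039813,  0.156729  ]), 'tvec': array([-0.01138118,  0.42825189,  1.315042  ])}
{'time': 0.1, 'q': array([-7.60151252e+01,  5.99506296e+00,  5.53109382e+00,  8.96047900e+01,
       -1.72434419e-03,  7.75283662e+01]), 'qvel': array([ 0.00733631, -0.15298171,  0.12039398, -0.00739691,  0.05274748,
       -0.03846266]), 'joint_torque': array([ 6.46944143e-03, -5.58208930e+01,  5.04719853e+01,  1.31531671e-02,
       -2.69984403e-04, -1.38673107e-05]), 'tool_pos': array([ 0.26727472, -0.53693799,  0.30319736]), 'tcp_rot': array([-1.79932491e+02, -1.31653023e-02,  2.64565019e+01]), 'ft_force': array([-0.6857865 , -0.19181478, -0.38380293]), 'torque': array([-0.03043441,  0.00426526, -0.05167132]), 'gripper_force': 0.0, 'gripper_width': 0.0856171585798082}
```

View pics/scene0.png

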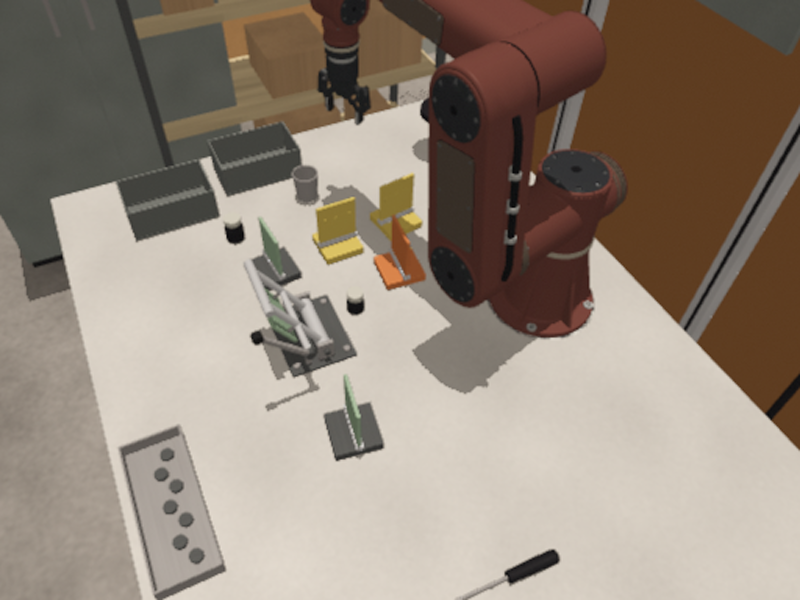

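View pics/top0.png

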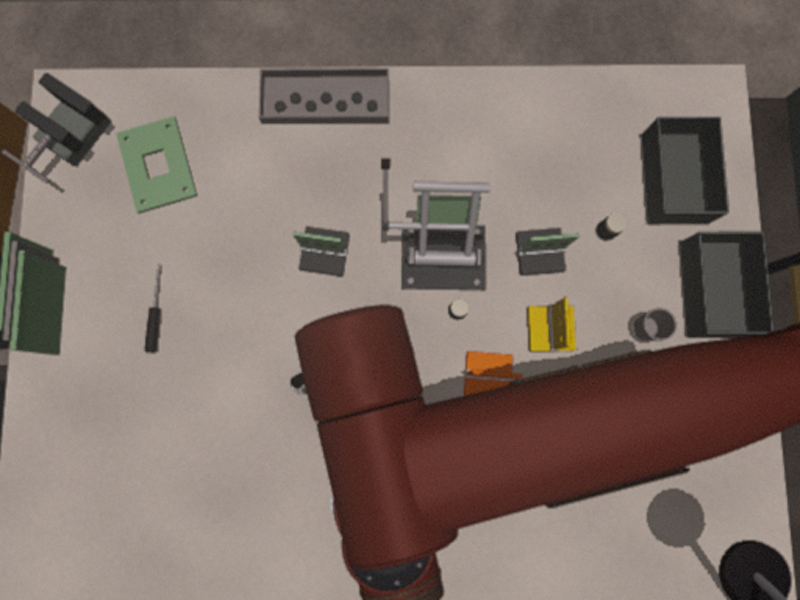

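The top view shows the foot at (386,163), the tube ends at (414,187) and (490,187), and jar_front at (458,309). In the scene view the foot is at (257,338). I'll fit the stand pose and check it with an overlay.

```bash
cat > h.py <<'E'
import numpy as np, cv2
from scipy.optimize import least_squares
from plant import robot
def proj(n,P):
    c=robot.get_calibration(n); f=192/np.tan(np.radians(c["vertical_fov"]/2))
    K=np.array([[f,0,c["cx"]],[0,f,c["cy"]],[0,0,1]])
    return cv2.projectPoints(np.atleast_2d(np.array(P,float)),c["rvec"],c["tvec"],K,None)[0][:,0]
def model(th=0.55,leg=0.0):
    up=np.array([np.sin(th),0,np.cos(th)]); hub=np.array([0,0,.035]); ey=np.array([0,1,0])
    t=hub+.2*up; pv=hub+.095*up+.13*ey; a=th+.2-leg
    return dict(tl=t+.075*ey,tr=t-.075*ey,t=t,pv=pv,foot=pv+.14*np.array([np.sin(a),0,np.cos(a)]),
      b1=np.array([0,0,.008]))
def W(p,s): 
    x,y,w=s; c,n=np.cos(w),np.sin(w); return np.array([x+c*p[0]-n*p[1],y+n*p[0]+c*p[1],p[2]])
E
python3 - <<'E'
from h import *
obs=[("top","tl",414,187),("top","tr",490,187),("top","foot",386,163),("scene","foot",257,338)]
m=model()
def res(s): return np.concatenate([proj(n,W(m[k],s))[0]-np.array([u,v])*.64 for n,k,u,v in obs])
r=least_squares(res,[.6,0,0]); print(r.x,r.fun.round(2))
for n,(x0,y0,w,h) in {"top":(180,80,180,135),"scene":(120,130,140,105)}.items():
    im=cv2.imread(f"pics/{n}raw.png"); k=4 if n=="top" else 5
    big=cv2.resize(im[y0:y0+h,x0:x0+w],None,fx=k,fy=k,interpolation=cv2.INTER_CUBIC)
    for q in m.values():
        p=proj(n,W(q,r.x))[0]; cv2.drawMarker(big,tuple(int(v) for v in ((p-[x0,y0]+.5)*k)),(0,0,255),cv2.MARKER_CROSS,14,1)
    cv2.imwrite(f"pics/{n}c.png",big)
E
```

```text
[ 0.52567311 -0.12289846 -0.0230669 ] [-0.43 -0.71 -0.17  0.06 -0.24  0.19  0.05 -1.11]
```

View pics/topc.png

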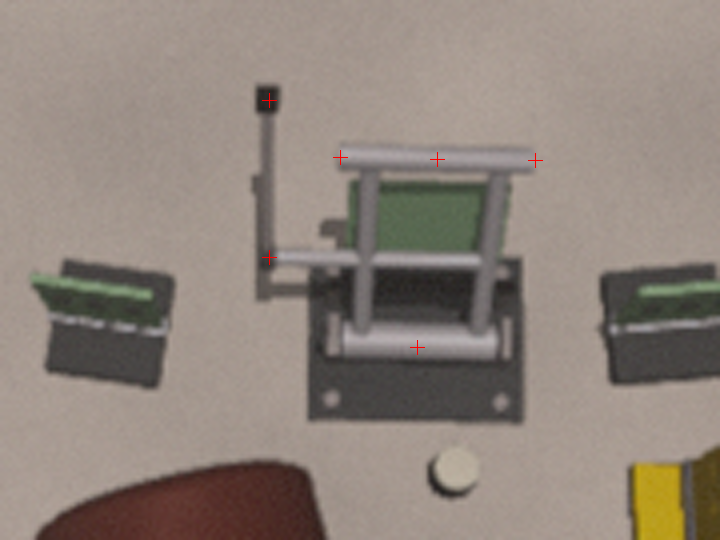

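View pics/scenec.png

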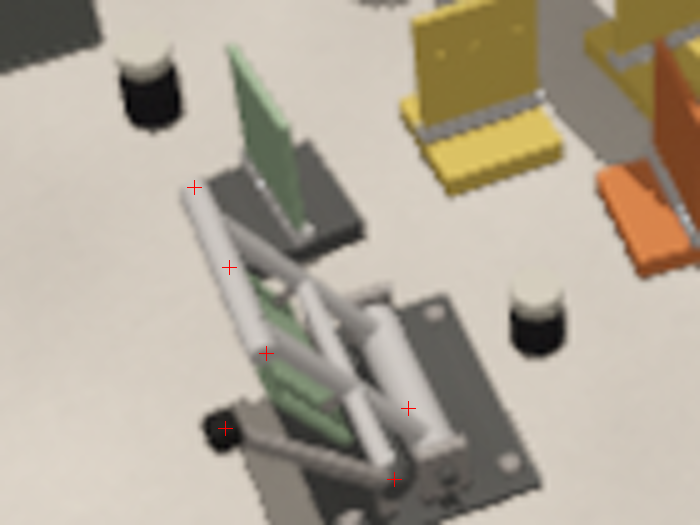

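The overlay fits within about 1 px: stand at (0.526, -0.123), yaw -0.023, and the neighbours are clear of the leg's arc. Next I'll check IK, then pinch the foot.

```bash
cat >> h.py <<'E'
from scipy.spatial.transform import Rotation as R
S=(.5257,-.1229,-.0231); YD=np.degrees(S[2])
def tcp(p,tilt=0.,yaw=0.,back=.054):
    """stand-frame point -> TCP pos, rpy; tilt = tool leans towards stand +x (rad)"""
    z=np.array([-np.sin(tilt),0,-np.cos(tilt)])
    rot=R.from_euler('z',YD,degrees=True)*R.from_euler('y',tilt)*R.from_euler('xyz',[180,0,yaw],degrees=True)
    return W(p-back*z,S), rot.as_euler('xyz',degrees=True)
E
python3 - <<'E'
from h import *
for leg in (0,.7,1.3): print("leg",leg,[(y,robot.ik(*tcp(model(.55,leg)["foot"],0,y))) for y in (0,)])
for y in (90,-90):
  for th in (.55,.3,0): print(y,th,robot.ik(*tcp(model(th)["t"],th,y)),robot.ik(*tcp(model(th)["t"],0,y)))
o=robot.observe()
p=o["tool_pos"].copy(); p[2]=.42; robot.line_to(p)
m=model(); f=m["foot"]; robot.move_pose(*tcp(f+[0,0,.1]))
robot.set_gripper(.042)
im=robot.grab_frame("wrist"); cv2.imwrite("pics/w1.png",im)
print(proj("wrist",W(f,S)),robot.observe()["tool_pos"],robot.observe()["gripper_width"],robot.observe()["time"])
E
```

```text
leg 0 [(0, array([-10.77432281,  18.94596318,  16.99045322,  88.04449004,
         0.        , 170.5492097 ]))]
leg 0.7 [(0, array([-12.22774033,   3.47270936,   3.56991206,  90.0972027 ,
         0.        , 169.09579217]))]
leg 1.3 [(0, array([-14.00015809, -10.79644182, -12.27189463,  88.52454719,
         0.        , 167.32337442]))]
90 0.55 None [-22.88255141  13.20229037   8.93528882  85.73299845   0.
  68.4409811 ]
90 0.3 [-21.66061541  27.50042744  26.50764573 105.18220614  -5.89500739
  70.50131292] [-24.51656668   5.36788873   2.46323811  87.09534938   0.
  66.80696583]
90 0 [-27.0483051   -4.70766519  -6.72043122  87.98723397   0.
  64.27522741] [-27.0483051   -4.70766519  -6.72043122  87.98723397   0.
  64.27522741]
-90 0.55 None [ -22.88255141   13.20229037    8.93528882   85.73299845    0.
 -111.5590189 ]
-90 0.3 [ -21.66061541   27.50042744   26.50764573  105.18220614   -5.89500739
 -109.49868708] [ -24.51656668    5.36788873    2.46323811   87.09534938    0.
 -113.19303417]
-90 0 [ -27.0483051    -4.70766519   -6.72043122   87.98723397    0.
 -115.72477259] [ -27.0483051    -4.70766519   -6.72043122   87.98723397    0.
 -115.72477259]
[[252.72136573 196.99914514]] [0.67372852 0.00372868 0.37245011] 0.04220846486662038 3.9833
```

View pics/w1.png

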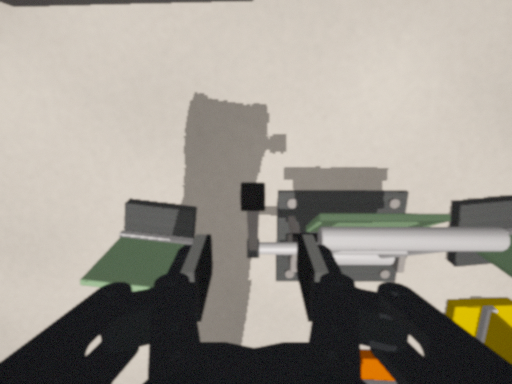

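The foot shows at (252,196) against a predicted (252.7,197), so the fit is very good. I'll descend, pinch and swing the leg over.

Run:
```python
from h import *
f=model()["foot"]
print(robot.line_to(tcp(f)[0],vel=.08,guard=15))
robot.set_gripper(.0); o=robot.observe(); print("w",o["gripper_width"],o["gripper_force"],o["tool_pos"])
for leg in np.linspace(.2,1.3,8):
    robot.line_to(tcp(model(.55,leg)["foot"])[0],vel=.1); o=robot.observe()
    print(round(leg,2),o["gripper_width"].round(4),o["ft_force"].round(1))
robot.set_gripper(.042); robot.pause(.6)
p=robot.observe()["tool_pos"].copy(); p[2]=.42; robot.line_to(p); robot.pause(.3)
for n in("top","wrist"): cv2.imwrite(f"pics/{n}2.png",robot.grab_frame(n))
cv2.imwrite("pics/both.png",np.hstack([cv2.imread("pics/top2.png")[60:300,130:430],cv2.imread("pics/wrist2.png")[:240]])[:, :800])
print(proj("top",[W(model(.55,2.77)["foot"],S)]),proj("wrist",[W(model(.55,2.77)["foot"],S)]),robot.observe()["time"])
```

```text
False
w 0.01702029495707842 59.362696409225464 [0.67396693 0.00455754 0.27314501]Traceback (most recent call last):
  File "<stdin>", line 7, in <module>
AttributeError: 'float' object has no attribute 'round'
```

Run:
```python
import cv2
from h import *
cv2.imwrite("pics/w2s.png",np.hstack([cv2.resize(cv2.imread("pics/top2.png"),(400,300)),cv2.resize(cv2.imread("pics/wrist2.png"),(400,300))]))
```

```text
[ WARN:0@0.199] global loadsave.cpp:275 findDecoder imread_('pics/top2.png'): can't open/read file: check file path/integrity
Traceback (most recent call last):
cv2.error: OpenCV(4.12.0) /io/opencv/modules/imgproc/src/resize.cpp:4208: error: (-215:Assertion failed) !ssize.empty() in function 'resize'
```

The foot is pinched (17 mm) and the arm is at leg≈0.2. The script stopped on a print bug, so I'll continue from there.

Run:
```python
from h import *
for leg in np.linspace(.36,1.3,7):
    robot.line_to(tcp(model(.55,leg)["foot"])[0],vel=.1); o=robot.observe()
    print(round(leg,2),round(o["gripper_width"],4),o["ft_force"].round(1))
robot.set_gripper(.042); robot.pause(.6)
p=robot.observe()["tool_pos"].copy(); p[2]=.42; robot.line_to(p); robot.pause(.3)
ims=[]
for n in("top","wrist"):
    im=robot.grab_frame(n)
    q=proj(n,[W(v,S) for v in model(.55,2.77).values()])
    im=cv2.resize(im,None,fx=2,fy=2) if n=="top" else im
    for u in q: cv2.drawMarker(im,tuple(int(v) for v in u*(2 if n=="top" else 1)),(0,0,255),cv2.MARKER_CROSS,10,1)
    ims.append(im[150:450,340:740] if n=="top" else cv2.resize(im,(400,300)))
cv2.imwrite("pics/w2s.png",np.hstack(ims)); print(robot.observe()["time"])
```

```text
0.36 0.0168 [ 2.5  6.6 -3.2]
0.52 0.017 [ 2.1  5.5 -4.6]
0.67 0.0166 [ 3.7  7.  -6.2]
0.83 0.0169 [ 4.   7.5 -4.7]
0.99 0.0171 [ 3.1  7.2 -2.6]
1.14 0.0171 [ 3.   8.8 -0.8]
1.3 0.0173 [2.1 8.6 0.5]
11.1167
```

View pics/w2s.png

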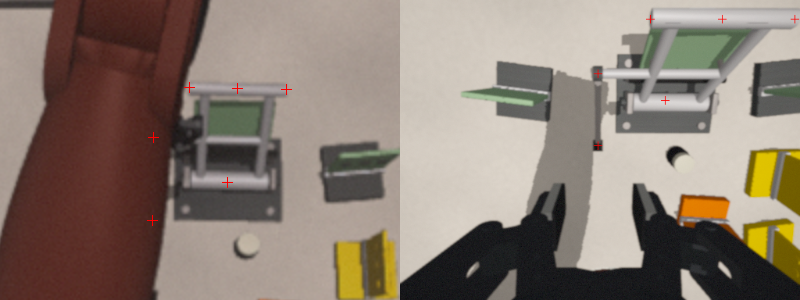

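The wrist view shows the foot at about (598,146), exactly on the predicted 2.77 position. The frame is still tipped and the neighbours are untouched. Next is the tube: I'll tilt the tool with the frame, starting at 0.25 rad and ending at -0.3.

Run:
```python
from h import *
d=.30
t=model()["t"]; up=np.array([np.sin(.55-d),0,np.cos(.55-d)])
P=[tcp(t+.08*up,.55-d,90)]+[tcp(model(th)["t"],th-d,90) for th in np.linspace(.55,0,8)]
print([robot.ik(*p) is not None for p in P], robot.ik(*P[-1]), robot.ik(*P[0]))
if all(robot.ik(*p) is not None for p in P):
    robot.set_gripper(.07)
    robot.move_pose(*P[0]); 
    im=robot.grab_frame("wrist")
    for u in proj("wrist",[W(v,S) for v in model(.55,2.77).values()]): cv2.drawMarker(im,tuple(int(v) for v in u),(0,0,255),cv2.MARKER_CROSS,10,1)
    cv2.imwrite("pics/w3.png",im); print(robot.observe()["tool_pos"],P[0],robot.observe()["time"])
```

```text
[True, True, True, True, True, True, True, True, True] [-31.76123315 -25.92916874 -26.34148586  74.65428547   8.61017247
  60.69285112] [-20.23224405  40.37219177  50.39021565 113.59838543  -4.59856959
  71.63912534]
[ 0.66329048 -0.12576149  0.33629252] (array([ 0.66335284, -0.12608035,  0.33533917]), array([-1.65676055e+02,  1.27222187e-14,  8.86764675e+01])) 13.025
```

View pics/w3.png

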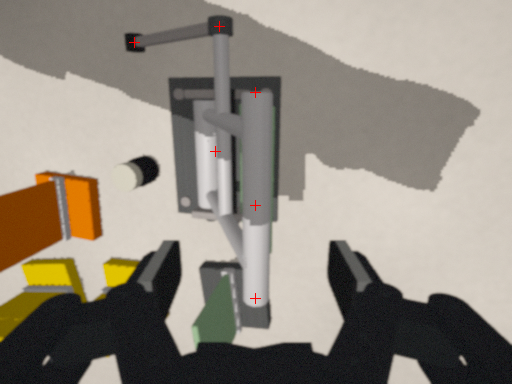

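The tube sits on the predicted marks, centred between the fingers at (256,200), and the foot is still down at (134,42). I'll grip the tube and raise the frame.

Run:
```python
from h import *
d=.30
g=robot.line_to(tcp(model()["t"],.55-d,90)[0],vel=.08,guard=15)
robot.set_gripper(0.); o=robot.observe(); print(g,o["gripper_width"],o["gripper_force"],o["ft_force"].round(1))
if .015<o["gripper_width"]<.025:
    for th in np.linspace(.55,0,9)[1:]:
        p,r=tcp(model(th)["t"],th-d,90); robot.line_to(p,vel=.06,rotation=r); o=robot.observe()
        print(round(th,2),round(o["gripper_width"],4),round(o["gripper_force"],1),o["ft_force"].round(1))
    robot.pause(.6); o=robot.observe(); print(o["time"],o["tool_pos"],p,o["tcp_rot"],r)
    for n in("wrist","scene"):
        im=robot.grab_frame(n)
        for u in proj(n,[W(v,S) for v in model(0,2.77).values()]): cv2.drawMarker(im,tuple(int(v) for v in u),(0,0,255),cv2.MARKER_CROSS,6,1)
        cv2.imwrite(f"pics/{n}4.png",im)
    a=cv2.resize(cv2.imread("pics/scene4.png")[120:300,120:270],(400,480)); b=cv2.resize(cv2.imread("pics/wrist4.png"),(400,300))
    cv2.imwrite("pics/f4.png",np.hstack([a,np.vstack([b,b[:180]*0])]))
```

```text
False 0.01778961387784459 58.57959866523743 [ 3.9 -0.3  0.9]
0.48 0.0179 59.8 [3.8 0.4 1.2]
0.41 0.0181 59.8 [2.9 0.7 3. ]
0.34 0.0184 59.8 [3.3 1.1 2.7]
0.28 0.0183 59.8 [2.2 0.5 3.4]
0.21 0.0182 59.8 [0.6 1.4 2.7]
0.14 0.0185 59.7 [0.9 2.3 1.3]
0.07 0.0183 59.6 [ 0.9  3.1 -0.2]
0.0 0.0181 59.4 [ 1.   3.7 -0.8]
18.8333 [ 0.50968792 -0.12242322  0.28632803] [ 0.50974617 -0.1225314   0.28658817] [ 1.62834452e+02 -1.99265740e-02  8.86818911e+01] [ 1.62811266e+02 -1.27222187e-14  8.86764675e+01]
```

View pics/f4.png

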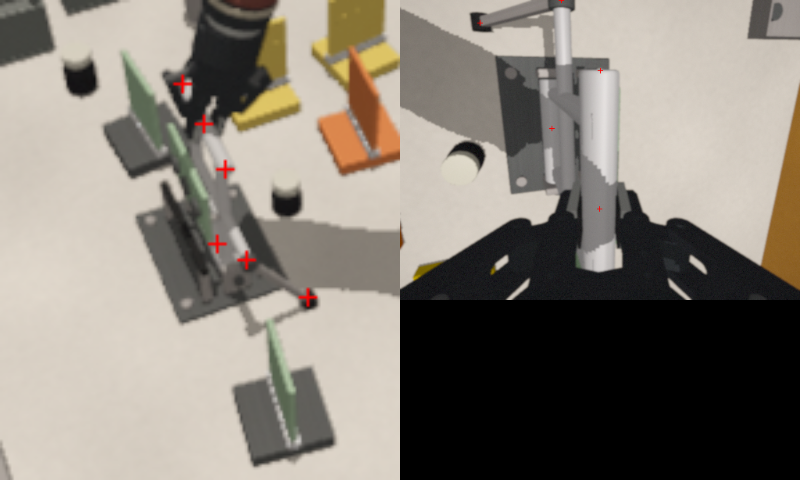

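The frame is upright: in the scene view the tube (225,169) and foot (308,297) sit on the predicted marks for 0 lean with the leg down. The grip is 59 N and the neighbours are still standing.

```bash
python3 -c "
from plant import robot
robot.pause(.3); print(robot.job_done())"
```

```text
the job is handed in; nothing more can be done
None
```

I swung the kickstand leg fully down, then stood the frame upright and handed the job in while still gripping its top tube at about 59 N; the last picture showed the visible neighbours standing where they were, but no verdict came back from the judge.

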